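Hang the audio-guide handset beside its deposit tag

ROBOT

A 6-joint arm with a two-finger parallel gripper is mounted at the origin on the work surface. World frame = base frame: x ahead of the robot, y to its left, z up, the work surface at z = 0. Lengths are in m, angles in degrees, forces in N, time in s.
With the tool pointing down it reaches from about 0.4 to 0.825 m from the base axis. Payload 7 kg.
Tool frame: the origin (TCP) lies on the centre line of the jaws, within the pads' length; the fingertips stand 11 mm ahead of it and the grasp point (between the pads) lies 8 mm behind it; z points along the fingers, y is the direction in which the jaws open and shut (so a half turn about z gives the same grasp; the last joint's range is limited). The gripper opens to 88 mm and grips with 3 to 60 N. Pads are 19 mm wide; open, the fingers measure 130 mm over their backs; the gripper's body (78 mm by 193 mm) begins 47 mm behind the grasp point.
Start: joints at [-46.92, 20.546, 0.682, 0, -70.136, -16.507], TCP at [0.302, -0.604, 0.238] pointing down, gripper open.
Joint ranges: [-176.03, 176.03], [-82.01, 121.73], [-58.28, 71.71], [-173.87, 95.51], [-174.79, -0.11], [-173.66, 173.66]. Speed limits (degrees/s): [136.94, 136.94, 172.46, 180, 180, 180].

INTERFACE

Orientations are given as [roll, pitch, yaw] about the fixed x, y, z axes, in that order (R = Rz(yaw) Ry(pitch) Rx(roll)).
In Python, from plant import ctrl, cams, order gives the robot as it stands.
- The arm moves only by the tool jog_arm, never from a script. Its argument "motion" is a list of rows, each an object with "offset": the shift along the tool's x, y, z in mm, a list of three; "roll": the turn about the tool's z in rad; "hand": the finger opening in mm, from 0 to 87.6. A call has 1 to 20 rows; each row is the pose to reach, as a shift and turn from the pose commanded when the call began, along the tool's axes at that moment; what a row does not reach only later rows make up. A row lasts 1/12 s, in which the tool goes at most 41.7 mm and 7.16 degrees, less where a joint would pass 70% of its speed; a pose out of reach is approached as far as the arm can. A call with a gripper value outside its range is refused whole. The fingers move at their own pace and stop on an object; the grip force is fixed at half the most. Time passes only in rows, so rows that repeat a pose let the fingers close. It gives the time, the measured TCP pose, the force and the opening at its end, in the units of the state.
- ctrl.get_obs(): the state, without advancing time (a new reading comes with each control period).
- cams.snapshot(name): name is "scene" or "top"; returns a dict with "img" (480x640x3 uint8, red, green, blue), "K" (3x3 intrinsics, pixels), "cam_to_world" (4x4, takes a point from camera to world coordinates). Camera axes: x right, y down, z forward; pixel columns grow to the right and rows downward; lengths in m; the calibration is good to about 2 mm. A picture is of the moment at which its call begins. There is no depth.
- order.close_job(): hands the job in, once; it reports no verdict.
The state is a dict: "clock": time; "joint_pos": joint angles; "qvel": joint speeds; "tau": joint torques, N m; "tool_pos": TCP position; "orientation": TCP orientation; "force": force on the tool from outside, world axes, zero at the start; "moment": the same for the moment, N m; "opening": finger opening in m.
Only numpy, scipy, OpenCV 4.12 (cv2) and the standard library are available. Lean on these libraries where they do the work, as an engineer would, in place of code of your own. Each camera call takes 0.05 s, during which the arm holds its last target. There are 200 camera calls.

TASK

Take the returned audio-guide handset out of its dock and hang it by its eye on the hook that already holds a wooden deposit tag, in front of the tag: with the eye over the tip, first press the tag gently back against the hook's spring pad to make room, and only then let the handset down behind the upturned tip until it hangs on the arm. The tag must stay hanging on its hook and must not be pressed hard, and everything else on the desk stays where it is.

Things in the scene. Friction and masses are not known exactly. Their poses are not given: they have to be found in the camera images.
- handset: grey plastic audio-guide handset standing in the dock: rigid upright plate 18 mm thick (its x), 52 wide (y), 110 high (z), about 130 g. Origin: centre of its underside. A rectangular eye 20 wide (y), 26 high (z) goes through it along x, 74 to 100 mm above the underside, with a 10 mm bar above and 16 mm of plate at each side. Either broad face may look to the tag
- handset_eye (a point): centre of the handset's eye, 87 mm above its underside, axes as the handset. Gripped across its 52 mm width at this height, the eye stays free for the hook
- dock: fixed black dock 90 x 85 mm, 33 mm high, origin: centre of its underside. Two slots 21 x 55 mm, 25 deep, floor 8 mm above the desk; the handset stands in the one at x = -20 mm, with its axes as the dock's; the other is empty
- rack: fixed desk rack, origin on the desk at the centre of its 130 x 300 x 12 mm wooden base; two 16 mm posts at x = 30, y = +-130 mm carry a steel rail along y, top at 164 mm; nothing on it is higher than 170 mm. Two equal hooks are clamped to the rail at y = +60 and -60 mm (within 2 mm) and run to the rack's -x; the tag hangs on either one
- hook_left (a point): point over the rack's origin at y = +60 mm, 160 mm above the desk, on the top line of that hook's arm. Each arm is a level 8 x 8 mm bar along the rack's x, ending in an upturned tip 6 mm thick, 8 wide, rising 10 mm above the arm. The tip's end is nominally 90 mm to -x of this point, but each hook may be clamped up to 12 mm further in or out, which is not measured: feel for it
- hook_right (a point): the same at y = -60 mm. Round each arm is a sprung pad 28 x 28 mm, at rest 24 mm behind the tip's inner face; it yields to +x up to 10 mm at 3.5 N per mm. Tag and handset are 26 mm thick together: the handset gets down behind the tip only while the pad is held back over 2 mm (7 N); press 10 to 13 N first, then lower. It rubs on the tag then and must be pushed down some 14 mm until the eye sits on the arm
- tag: wooden deposit tag hanging on one hook (the other is empty): plate 8 mm thick (its x, about parallel to the rack's), 34 wide, 73 high, 40 g. Origin: middle of the upper edge of its 14 x 22 mm eye, resting on the arm; it reaches 8 above and 65 mm below. It hangs anywhere between tip and pad, so it does not tell just where these are. Never press it with over 17 N
- stone: grey stone 60 x 50 x 34 mm with a pen sticking up out of it to 150 mm; origin: centre of its underside; leave it alone
- case: grey spectacles case 150 x 50 x 36 mm lying along its own x; origin: centre of its underside; leave it alone
- bell: brass desk bell, 76 mm wide, 51 mm high; origin: centre of its underside; leave it alone
- mug: white mug, 76 mm wide, 90 mm high; origin: centre of its underside; leave it alone
- spare_tag: another wooden tag lying flat on the desk, 34 x 73 x 8 mm; origin: centre of its underside; not part of the job, leave it alone
Not all that is in view belongs to the job. There is more than one size of the handset; the one meant has the size given above.

How it is judged (in metres and radians):
On the way, in this order (a step that is already met when the one before it is completed fails the run):
1. the handset has been lifted out of the dock (height (world z) of handset_eye above 0.14 m), for 0.2 s.
2. the handset presses the tag back against the spring pad (more than 5 N) to make room, before it is let down (contact force between handset and tag above 5 N and height (world z) of handset_eye above 0.153 m), for 0.1 s.
At the end, for the whole second after the job is handed in: Handset released, still, seated on the arm of the tag's hook (eye centre 142 to 151 mm high), 10 to 18 mm in front of the tag (to its -x), within 12 mm sideways; tag still on the hook (origin 156 to 164 mm high), within 30 mm of its start; both upright within 0.2 rad (z of handset in the frame of rack above 0.008 m and height (world z) of handset_eye between 0.142 and 0.151 m and x of handset_eye in the frame of tag between -0.018 and -0.01 m and y of handset_eye in the frame of tag between -0.012 and 0.012 m and angle between each of handset, tag's own z axis and vertical below 0.2 rad and height (world z) of tag between 0.156 and 0.164 m and distance of tag from where it was at the start of the episode below 0.03 m and linear speed of each of handset, tag below 0.02 m/s and contact force between the fingers and handset below 0.01 N); the robot touches nothing.
It fails at once if the tag is pressed by the handset with more than 17 N (contact force between handset and tag above 17 N).
It fails at once if the tag is pressed by the robot itself with more than 17 N (contact force between any of the arm, the fingers and tag above 17 N).
It fails at once if the tag is lifted off its hook or falls (12 mm) (height (world z) of tag above 0.172 m or height (world z) of tag below 0.148 m).
It fails at once if the stone, case, bell, mug or spare tag is moved more than 20 mm (distance of any of stone, case, bell, mug, spare_tag from where it was at the start of the episode above 0.02 m).
It also fails if it takes over 61 s, if anything falls off the work surface, if the arm or the gripper's body presses on something with over 40 N, if the wrist force passes 120 N, or if a joint passes its speed limit or range.

## Working session

There is one attempt and no reset: what is moved stays moved. The work goes in short steps, Python scripts to look and compute and a tool call to move; the robot and the scene stay as the last step left them, time stands still between calls to the robot, and variables do not carry over. Pictures are saved under pics/ and viewed, about 8 in all and at most 12, crops included, and the job is handed in when it is done.

Besides the shell and the picture viewer there is one more tool, called by a JSON object that holds its "fn" and its "kwargs", one argument or row to a line. jog_arm: Moves the arm, as the interface text tells. Its arguments: {"type":"object","properties":{"motion":{"type":"array"}},"required":["motion"]}

```bash
mkdir -p pics; ls
cat > h.py <<'E'
import numpy as np, cv2
from plant import ctrl, cams, order
def snap(n,f):
    s=cams.snapshot(n); cv2.imwrite('pics/'+f+'.png',s['img'][:,:,::-1]); np.savez('pics/'+f+'.npz',K=s['K'],T=s['cam_to_world']); return s
def load(f):
    d=np.load('pics/'+f+'.npz'); return d['K'],d['T']
def ray(f,u,v):
    K,T=load(f); d=T[:3,:3]@np.linalg.solve(K,[u,v,1.]); return T[:3,3],d/np.linalg.norm(d)
def onz(f,u,v,z):
    o,d=ray(f,u,v); return o+d*(z-o[2])/d[2]
def proj(f,p):
    K,T=load(f); q=K@(T[:3,:3].T@(np.array(p)-T[:3,3])); return q[:2]/q[2]
def tri(f1,p1,f2,p2):
    o1,d1=ray(f1,*p1); o2,d2=ray(f2,*p2)
    t=np.linalg.lstsq(np.c_[d1,-d2],o2-o1,rcond=None)[0]; a=o1+d1*t[0]; b=o2+d2*t[1]; return (a+b)/2,np.linalg.norm(a-b)
E
python3 - <<'E'
from h import *
np.set_printoptions(precision=3,suppress=True)
for n in ('scene','top'):
    s=snap(n,n+'0'); print(s['K'],s['cam_to_world'])
print(ctrl.get_obs())
E
```

```text
pics
[[488.967   0.    322.771]
 [  0.    488.967 237.279]
 [  0.      0.      1.   ]] [[-0.134  0.665 -0.735  1.3  ]
 [ 0.991  0.082 -0.107  0.07 ]
 [-0.01  -0.743 -0.67   0.821]
 [ 0.     0.     0.     1.   ]]
[[498.765   0.    314.615]
 [  0.    498.765 236.251]
 [  0.      0.      1.   ]] [[ 0.129 -0.972  0.198  0.346]
 [-0.992 -0.127  0.024 -0.046]
 [ 0.002 -0.2   -0.98   1.117]
 [ 0.     0.     0.     1.   ]]
{'clock': 0.1, 'joint_pos': array([-46.918,  20.587,   0.64 ,  -0.018, -70.136, -16.506]), 'qvel': array([ 0.076, -0.085,  0.141,  0.018, -0.02 , -0.063]), 'tau': array([ -0.002, -58.416,  29.375,   7.016,   0.01 ,  -0.   ]), 'tool_pos': array([ 0.302, -0.603,  0.237]), 'orientation': array([ 179.915,   -0.008, -153.43 ]), 'force': array([ 0.287,  0.758, -0.945]), 'moment': array([-0.052, -0.012, -0.004]), 'opening': 0.08779510317569325}
```

View pics/scene0.png

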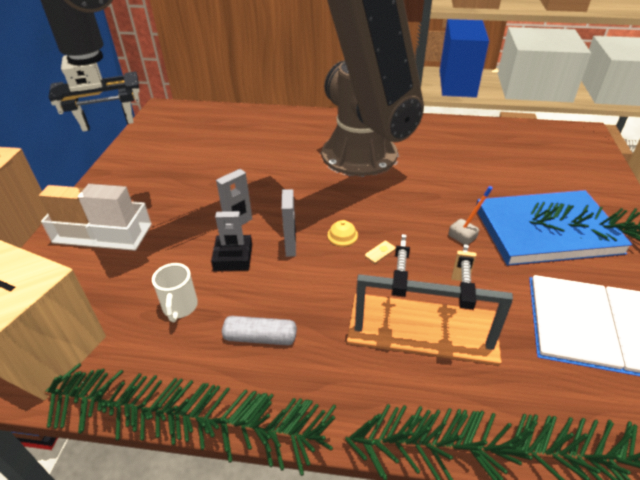

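View pics/top0.png

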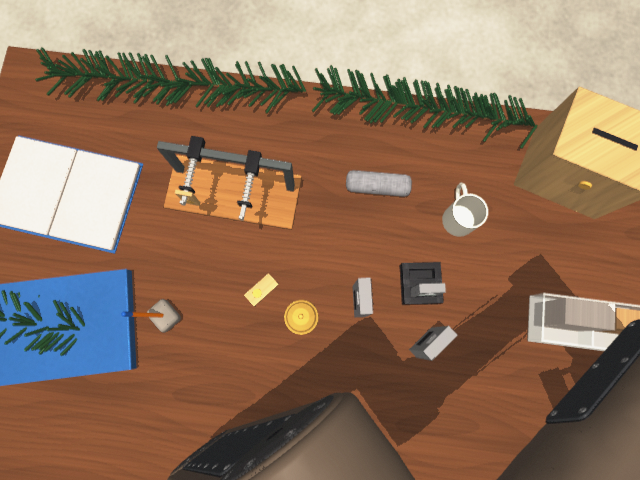

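Scene: three grey handset-like plates. Scene/top pixels are (230,230)/(430,289) in the black dock, (233,195)/(434,342) free-standing, and (289,222)/(364,296) free-standing. The one in the dock fits the description. The tag is on the rack's left hook at scene (464,262), top (184,193). Confirming in one enlarged crop.

Run:
```python
import cv2,numpy as np
a=cv2.imread('pics/scene0.png');b=cv2.imread('pics/top0.png')
f=lambda i,x,y:cv2.resize(i[y:y+75,x:x+100],(400,300),interpolation=cv2.INTER_CUBIC)
cv2.imwrite('pics/c1.png',np.vstack([np.hstack([f(a,190,205),f(b,380,245)]),np.hstack([f(a,420,235),f(b,150,135)])]))
```

```text
(no output)
```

View pics/c1.png

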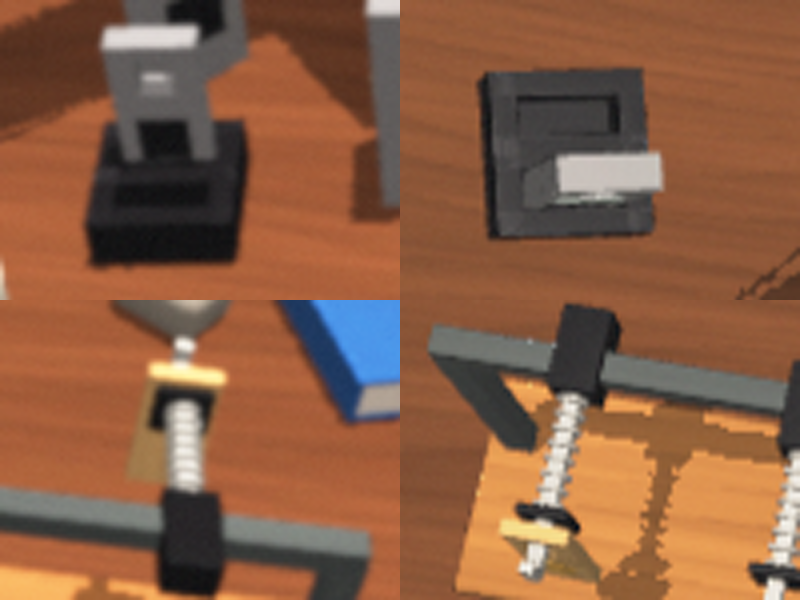

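The crop shows the handset in the dock's lower slot (top view), with a bright top face at about (432,288). The tag hangs between tip and pad at top (184,194). The dark field low on the handset's face needs checking against the eye geometry.

Run:
```python
from h import *
np.set_printoptions(precision=4,suppress=True)
I={n:cv2.imread(f'pics/{n}0.png') for n in('scene','top')}
def blobs(n,m,box,k=1):
    x,y,w,h=box; M=np.zeros(m.shape,np.uint8); M[y:y+h,x:x+w]=m[y:y+h,x:x+w]*255
    c=sorted(cv2.findContours(M,0,cv2.CHAIN_APPROX_NONE)[0],key=cv2.contourArea)[-k:]
    return c
def bright(n,t): 
    g=cv2.cvtColor(I[n],cv2.COLOR_BGR2HSV); return (g[...,2]>t)&(g[...,1]<40)
for n,box in(('scene',(200,205,60,25)),('top',(400,265,60,40))):
    c=blobs(n,bright(n,150),box)[0]; r=cv2.minAreaRect(c); b=cv2.boxPoints(r); print(n,cv2.contourArea(c),r)
    w=np.array([onz(n+'0',*p,.118) for p in b]); print('hs top',w.mean(0), np.linalg.norm(w-np.roll(w,-1,0),axis=1), [np.degrees(np.arctan2(*(w[(i+1)%4]-w[i])[1::-1])) for i in range(2)])
c=blobs('top',(I['top'].max(2)<75),(390,255,65,60))[0]; r=cv2.minAreaRect(c); print('dockmask',r)
w=np.array([onz('top0',*p,.033) for p in cv2.boxPoints(r)]); print(w)
# tag
for n,box in(('scene',(450,245,35,20)),('top',(165,180,40,30))):
    g=cv2.cvtColor(I[n],cv2.COLOR_BGR2HSV); m=(g[...,0]>12)&(g[...,0]<32)&(g[...,2]>205)&(g[...,1]>40)
    c=blobs(n,m,box)[0]; r=cv2.minAreaRect(c); print(n,r); w=np.array([onz(n+'0',*p,.168) for p in cv2.boxPoints(r)]); print('tagtop',w.mean(0),w)
```

```text
scene 96.0 ((227.0, 213.5), (5.0, 22.0), 90.0)
hs top [ 0.4752 -0.2687  0.118 ] [0.0505 0.0181 0.0499 0.0182] [np.float64(96.99497889347104), np.float64(15.065322919193854)]
top 200.5 ((431.67877197265625, 288.75341796875), (10.60702896118164, 25.066835403442383), 87.27368927001953)
hs top [ 0.4723 -0.2679  0.118 ] [0.0505 0.0212 0.0502 0.0212] [np.float64(-79.85356004167458), np.float64(-172.83045267737575)]
dockmask ((420.93505859375, 282.9859619140625), (41.23661422729492, 41.39781951904297), 88.15238952636719)
[[ 0.5302 -0.2122  0.033 ]
 [ 0.5449 -0.3021  0.033 ]
 [ 0.4555 -0.312   0.033 ]
 [ 0.4411 -0.2236  0.033 ]]
scene ((466.4781494140625, 252.66375732421875), (19.49414825439453, 4.625730037689209), 7.594643592834473)
tagtop [0.593  0.2459 0.168 ] [[0.5982 0.2268 0.168 ]
 [0.5851 0.2289 0.168 ]
 [0.5879 0.2651 0.168 ]
 [0.6009 0.2627 0.168 ]]
top ((182.0, 194.5), (29.0, 34.0), 90.0)
tagtop [0.588  0.2479 0.168 ] [[0.613  0.2868 0.168 ]
 [0.6217 0.2198 0.168 ]
 [0.5631 0.2094 0.168 ]
 [0.5544 0.2756 0.168 ]]
```

Run:
```python
from h import *
np.set_printoptions(precision=4,suppress=True)
I={n:cv2.imread(f'pics/{n}0.png') for n in('scene','top')}
# predicted handset eye outline in the scene crop, for check
yaw=np.radians(8.5);R=lambda y:np.array([[np.cos(y),-np.sin(y)],[np.sin(y),np.cos(y)]])
for x in(-.009,.009):
  print('eye face',x,[proj('scene0',np.r_[R(yaw)@[x,y]+[.4735,-.268],z]).round(1) for y,z in((-.01,.082),(.01,.082),(.01,.108),(-.01,.108))])
# other handsets: top faces
for n in('scene','top'):
  g=cv2.cvtColor(I[n],cv2.COLOR_BGR2HSV); m=((g[...,2]>150)&(g[...,1]<40)).astype(np.uint8)*255
  for c in cv2.findContours(m,0,cv2.CHAIN_APPROX_NONE)[0]:
    (u,v),_,_=r=cv2.minAreaRect(c)
    if cv2.contourArea(c)>15 and (n=='scene' and 200<u<310 and 160<v<240 or n=='top' and 340<u<470 and 260<v<370 or n=='top' and 160<u<270 and 150<v<225 or n=='scene' and 380<u<480 and 230<v<300): print(n,r)
# rail
for n,box in(('scene',(340,265,180,90)),('top',(150,130,155,75))):
  x,y,w,h=box;s=I[n][y:y+h,x:x+w].astype(int); m=((s.max(2)<110)&(s[...,1]>s[...,2]+3)).astype(np.uint8)*255
  c=max(cv2.findContours(m,0,cv2.CHAIN_APPROX_NONE)[0],key=cv2.contourArea); print(n,'rail',cv2.minAreaRect(c+np.array([x,y])),c.reshape(-1,2).min(0)+[x,y],c.reshape(-1,2).max(0)+[x,y])
f=lambda i,x,y,w,h,k:cv2.resize(i[y:y+h,x:x+w],(w*k,h*k),interpolation=cv2.INTER_CUBIC)
cv2.imwrite('pics/c2.png',np.hstack([f(I['scene'],435,225,50,75,8),f(I['top'],160,140,50,75,8)]))
```

```text
eye face -0.009 [array([225.9, 222.6]), array([234.5, 222.5]), array([233. , 213.9]), array([224.3, 214. ])]
eye face 0.009 [array([224.9, 227.7]), array([233.5, 227.5]), array([232. , 218.9]), array([223.2, 219. ])]
scene ((465.9377746582031, 271.5038757324219), (21.2086181640625, 6.923989772796631), 86.42366790771484)
scene ((401.5, 260.0), (20.0, 7.0), 90.0)
scene ((402.5, 242.5), (7.0, 3.0), 90.0)
scene ((227.0, 213.5), (5.0, 22.0), 90.0)
scene ((287.0, 199.0), (18.0, 10.0), 90.0)
scene ((230.4000244140625, 176.30001831054688), (6.260990142822266, 28.174457550048828), 63.43495178222656)
top ((439.75006103515625, 342.7500305175781), (12.020814895629883, 35.35533905029297), 45.0)
top ((431.67877197265625, 288.75341796875), (10.60702896118164, 25.066835403442383), 87.27368927001953)
top ((363.8097839355469, 295.64605712890625), (35.58766555786133, 14.30158519744873), 86.18592071533203)
top ((242.3307647705078, 211.45384216308594), (4.03446626663208, 13.857515335083008), 15.255120277404785)
top ((182.91378784179688, 199.4654998779297), (4.270992755889893, 7.242117881774902), 21.801406860351562)
top ((247.05868530273438, 186.7301483154297), (6.202945709228516, 28.08319854736328), 12.26477336883545)
top ((189.53843688964844, 172.3076934814453), (5.883483409881592, 27.848487854003906), 11.309932708740234)
scene rail ((411.45001220703125, 286.6499938964844), (5.0596442222595215, 1.5811388492584229), 18.43494987487793) [409 286] [414 288]
top rail ((275.2500305175781, 167.25001525878906), (0.7071067094802856, 1.4142134189605713), 45.0) [275 167] [276 168]
```

View pics/c2.png

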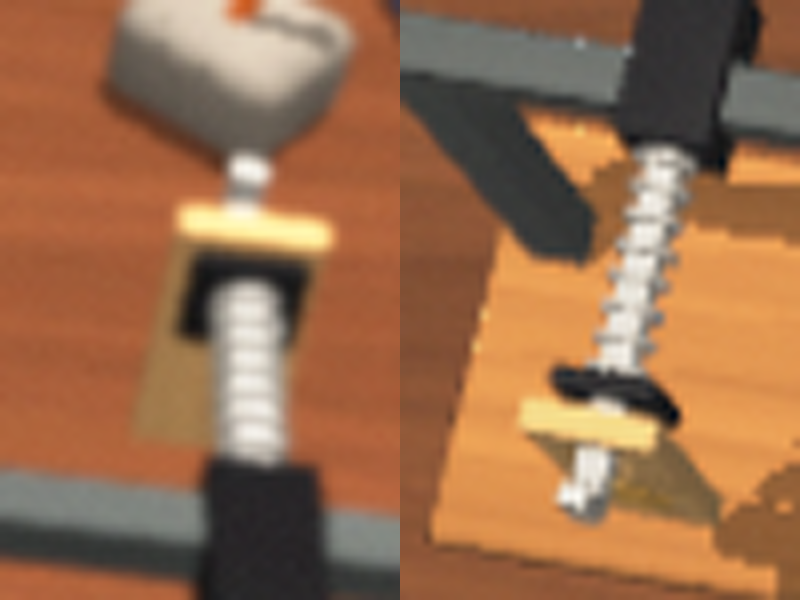

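The crop shows the tip at scene (466,245) and top (182,202.5), the tag's top edge at scene (467,253.5) and top (184,193), and the arm along the spring. The light patch at scene (229,226) is the predicted eye floor, so the docked handset's eye is right.

Run:
```python
from h import *
np.set_printoptions(precision=4,suppress=True)
a=lambda p,q:np.degrees(np.arctan2(*(q-p)[1::-1]))
print('tip tri',*tri('scene0',(466.2,245.5),'top0',(182,202.5)), onz('scene0',466.2,245.5,.17),onz('top0',182,202.5,.17))
print('tag tri',*tri('scene0',(466.9,253.3),'top0',(183.75,192)),onz('scene0',466.9,253.5,.168),onz('top0',183.75,192,.168))
p,q=onz('top0',186.9,185,.164),onz('top0',192.75,158.75,.164);print('armTop',p,q,a(p,q))
p,q=onz('scene0',465.9,260.6,.164),onz('scene0',466.5,282.5,.164);print('armScene',p,q,a(p,q))
p,q=onz('top0',157.5,141.75,.164),onz('top0',246.25,155.75,.164);print('rail',p,q,a(p,q)+90)
# rail by line fit of top image gradient; other hook arm
p,q=onz('scene0',450,246.0,.168) ,0
print('otherhook tip',onz('top0',242,217,.17),'arm',onz('top0',247,186.7,.164))
print('pen tip',*tri('scene0',(489,188),'top0',(125,313)),'stone',onz('top0',163,317,.03))
for s,t in(((287,199),(363.8,295.6)),((230.4,176.3),(439.75,342.75))): print('other hs',*tri('scene0',s,'top0',t))
print(onz('top0',301,317,.05),onz('top0',262,290,.008))
```

```text
tip tri [0.572  0.2462 0.1671] 0.001983697688090973 [0.5749 0.2465 0.17  ] [0.5713 0.2443 0.17  ]
tag tri [0.5937 0.2463 0.1668] 0.0010879141421625592 [0.5953 0.2465 0.168 ] [0.5934 0.2454 0.168 ]
armTop [0.6095 0.243  0.164 ] [0.6653 0.2413 0.164 ] -1.8205974790714785
armScene [0.611  0.2441 0.164 ] [0.6681 0.2407 0.164 ] -3.4599091924729115
rail [0.6918 0.3186 0.164 ] [0.6856 0.1355 0.164 ] -1.9596431548133921
otherhook tip [0.5576 0.1228 0.17  ] arm [0.6215 0.1238 0.164 ]
pen tip [0.3459 0.32   0.1474] 0.00020508036022047333 stone [0.348  0.2814 0.03  ]
other hs [ 0.4389 -0.1337  0.1443] 0.0029648660386067355
other hs [ 0.3683 -0.2864  0.1448] 0.0013028378000984483
[ 0.3857 -0.0138  0.05  ] [0.4347 0.0813 0.008 ]
```

{"fn": "jog_arm", "kwargs": {
  "motion": [
    {"offset":[-40,29,0],"roll":0.1,"hand":87},
    {"offset":[-75,55,0],"roll":0.2,"hand":87},
    {"offset":[-110,81,0],"roll":0.31,"hand":87},
    {"offset":[-145,107,0],"roll":0.315,"hand":87},
    {"offset":[-180,133,0],"roll":0.315,"hand":87},
    {"offset":[-212,156,0],"roll":0.315,"hand":87},
    {"offset":[-244,180,0],"roll":0.315,"hand":87},
    {"offset":[-275,203,0],"roll":0.315,"hand":87},
    {"offset":[-295,217,0],"roll":0.315,"hand":87},
    {"offset":[-303,223,0],"roll":0.315,"hand":87},
    {"offset":[-303,223,0],"roll":0.315,"hand":87},
    {"offset":[-303,223,0],"roll":0.315,"hand":87},
    {"offset":[-303,223,0],"roll":0.315,"hand":87}
  ]
}}

```text
clock: 1.18
tool_pos: [0.4728, -0.2691, 0.2373]
orientation: [180.0, -0.0, -171.5]
force: [-0.2, 0.1, -0.5]
opening: 0.0868
```

{"fn": "jog_arm", "kwargs": {
  "motion": [
    {"offset":[0,0,35],"roll":0,"hand":87},
    {"offset":[0,0,70],"roll":0,"hand":87},
    {"offset":[0,0,95],"roll":0,"hand":87},
    {"offset":[0,0,115],"roll":0,"hand":87},
    {"offset":[0,0,130],"roll":0,"hand":87},
    {"offset":[0,0,140],"roll":0,"hand":87},
    {"offset":[0,0,147],"roll":0,"hand":87},
    {"offset":[0,0,150],"roll":0,"hand":87},
    {"offset":[0,0,150],"roll":0,"hand":87},
    {"offset":[0,0,150],"roll":0,"hand":87}
  ]
}}

```text
clock: 2.02
tool_pos: [0.4736, -0.269, 0.0882]
orientation: [-180.0, 0.1, -171.5]
force: [-0.1, 0.6, 0.6]
opening: 0.087
```

Run:
```python
from h import *
a=snap('scene','s2')['img'];b=snap('top','t2')['img'];o=ctrl.get_obs();print(o['tool_pos'],o['force'])
f=lambda i,x,y:cv2.resize(i[y:y+120,x:x+80,::-1],(400,600),interpolation=cv2.INTER_CUBIC)
cv2.imwrite('pics/c3.png',np.hstack([f(a,190,150),f(b,390,230)]))
```

```text
[ 0.47377602 -0.26891042  0.08850199] [-1.00849356 -0.21569345  0.29997853]
```

View pics/c3.png

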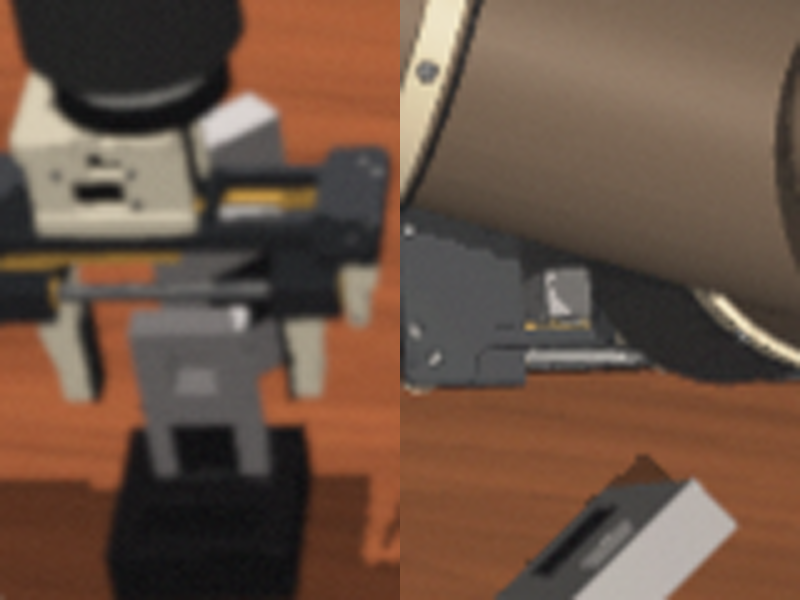

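Run:
```python
from h import *
a=cv2.imread('pics/scene0.png');b=cv2.imread('pics/top0.png')
f=lambda i,x,y:cv2.resize(i[y:y+75,x:x+50],(400,600),interpolation=cv2.INTER_CUBIC)
g=lambda i:cv2.convertScaleAbs(i,alpha=1.5,beta=10)
cv2.imwrite('pics/c4.png',g(np.hstack([f(a,207,168),f(b,410,300)])))
```

```text
(no output)
```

View pics/c4.png

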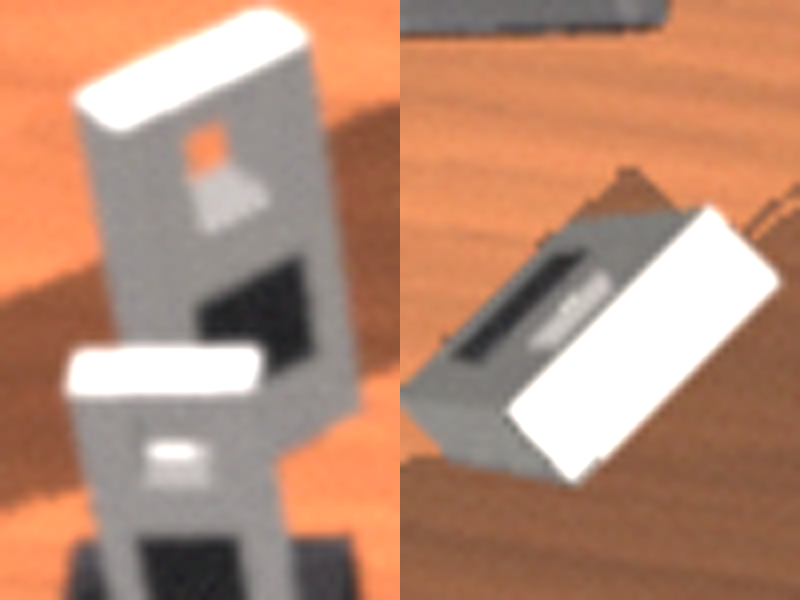

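The eye is confirmed: the hole shows the wood behind, the dark field is a screen, and the docked handset is the smaller one that fits. Closing the fingers.

{"fn": "jog_arm", "kwargs": {
  "motion": [
    {"offset":[0,0,1],"roll":0,"hand":75},
    {"offset":[0,0,1],"roll":0,"hand":65},
    {"offset":[0,0,1],"roll":0,"hand":58},
    {"offset":[0,0,1],"roll":0,"hand":52},
    {"offset":[0,0,1],"roll":0,"hand":46},
    {"offset":[0,0,1],"roll":0,"hand":40},
    {"offset":[0,0,1],"roll":0,"hand":40},
    {"offset":[0,0,1],"roll":0,"hand":40},
    {"offset":[0,0,1],"roll":0,"hand":40},
    {"offset":[0,0,1],"roll":0,"hand":40},
    {"offset":[0,0,1],"roll":0,"hand":40},
    {"offset":[0,0,1],"roll":0,"hand":40}
  ]
}}

```text
clock: 3.12
tool_pos: [0.4732, -0.2687, 0.0866]
orientation: [180.0, 0.0, -171.5]
force: [0.6, 0.6, 0.8]
opening: 0.0518
```

{"fn": "jog_arm", "kwargs": {
  "motion": [
    {"offset":[0,0,-5],"roll":0,"hand":40},
    {"offset":[0,0,-13],"roll":0,"hand":40},
    {"offset":[0,0,-24],"roll":0,"hand":40},
    {"offset":[0,0,-38],"roll":0,"hand":40},
    {"offset":[0,0,-55],"roll":0,"hand":40},
    {"offset":[0,0,-75],"roll":0,"hand":40},
    {"offset":[0,0,-95],"roll":0,"hand":40},
    {"offset":[0,0,-115],"roll":0,"hand":40},
    {"offset":[0,0,-135],"roll":0,"hand":40},
    {"offset":[0,0,-152],"roll":0,"hand":40},
    {"offset":[0,0,-160],"roll":0,"hand":40},
    {"offset":[0,0,-160],"roll":0,"hand":40},
    {"offset":[0,0,-160],"roll":0,"hand":40}
  ]
}}

```text
clock: 4.2
tool_pos: [0.4729, -0.2685, 0.2464]
orientation: [180.0, 0.0, -171.5]
force: [-0.4, -0.4, -2.5]
opening: 0.0519
```

{"fn": "jog_arm", "kwargs": {
  "motion": [
    {"offset":[-3,12,0],"roll":0.01,"hand":40},
    {"offset":[-8,34,0],"roll":0.03,"hand":40},
    {"offset":[-15,64,0],"roll":0.05,"hand":40},
    {"offset":[-23,98,0],"roll":0.07,"hand":40},
    {"offset":[-31,132,0],"roll":0.09,"hand":40},
    {"offset":[-39,166,0],"roll":0.11,"hand":40},
    {"offset":[-47,200,0],"roll":0.13,"hand":40},
    {"offset":[-55,234,0],"roll":0.15,"hand":40},
    {"offset":[-63,268,0],"roll":0.17,"hand":40},
    {"offset":[-71,302,0],"roll":0.188,"hand":40},
    {"offset":[-79,336,0],"roll":0.188,"hand":40},
    {"offset":[-87,370,0],"roll":0.188,"hand":40},
    {"offset":[-95,404,0],"roll":0.188,"hand":40},
    {"offset":[-102,436,0],"roll":0.188,"hand":40},
    {"offset":[-109,466,0],"roll":0.188,"hand":40},
    {"offset":[-114,490,0],"roll":0.188,"hand":40},
    {"offset":[-117,501,0],"roll":0.188,"hand":40},
    {"offset":[-118,505,0],"roll":0.188,"hand":40},
    {"offset":[-118,505,0],"roll":0.188,"hand":40},
    {"offset":[-118,505,0],"roll":0.188,"hand":40}
  ]
}}

```text
clock: 5.87
tool_pos: [0.5146, 0.2474, 0.2457]
orientation: [-179.9, -0.1, 177.7]
force: [0.1, -0.5, -1.5]
opening: 0.0517
```

{"fn": "jog_arm", "kwargs": {
  "motion": [
    {"offset":[0,0,10],"roll":0,"hand":40},
    {"offset":[0,0,30],"roll":0,"hand":40},
    {"offset":[0,0,52],"roll":0,"hand":40},
    {"offset":[0,0,72],"roll":0,"hand":40},
    {"offset":[0,0,85],"roll":0,"hand":40},
    {"offset":[0,0,91],"roll":0,"hand":40},
    {"offset":[0,0,93],"roll":0,"hand":40},
    {"offset":[0,0,93],"roll":0,"hand":40},
    {"offset":[0,0,93],"roll":0,"hand":40},
    {"offset":[0,0,93],"roll":0,"hand":40}
  ]
}}

```text
clock: 6.7
tool_pos: [0.5155, 0.2485, 0.1546]
orientation: [179.9, 0.1, 177.8]
force: [0.0, 0.1, -2.2]
opening: 0.0517
```

Run:
```python
from h import *
a=snap('scene','s3')['img'];b=snap('top','t3')['img'];o=ctrl.get_obs();print(o['tool_pos'],o['force'],o['moment'])
f=lambda i,x,y:cv2.resize(i[y:y+75,x:x+50,::-1],(400,600),interpolation=cv2.INTER_CUBIC)
cv2.imwrite('pics/c5.png',np.hstack([f(a,440,210),f(b,160,180)]))
```

```text
[0.51536617 0.24846575 0.15442164] [-0.29271978  0.44780725 -1.09957495] [-0.0534472  -0.05061819 -0.01695274]
```

View pics/c5.png

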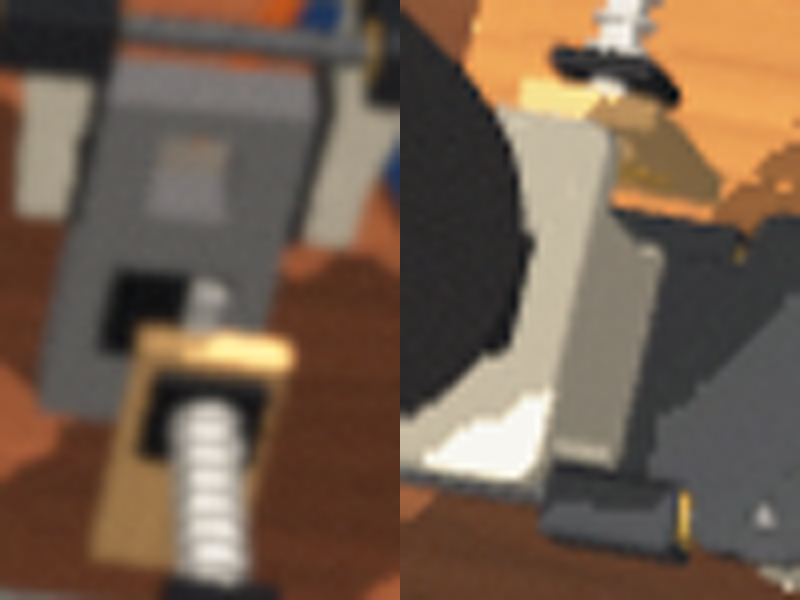

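The crop shows the handset in front of the tip, its eye at about scene (463.8,232.3). The tip is at scene (466.2,245.5).

Run:
```python
from h import *
np.set_printoptions(precision=4,suppress=True)
def onx(u,v,x): o,d=ray('scene0',u,v); return o+d*(x-o[0])/d[0]
th=np.radians(-2.3)
print('eye front', onx(463.75,232.3,.5243)); print('eye edges',onx(440+150/8,232,.5243),onx(440+231/8,232,.5243), 'top',onx(464,210+133/8,.5243),'bottom',onx(464,210+222/8,.5243))
print('hs sides top edge', onx(440+108/8,210+105/8,.5243), onx(440+318/8,210+118/8,.5243))
print('tip', [onx(466.2,v,.576) for v in(244.5,245.5)], 'arm at pad', onx(466,260.6,.611),onx(440+208/8,210+410/8,.611))
```

```text
eye front [0.5243 0.2475 0.16  ]
eye edges [0.5243 0.2375 0.1597] [0.5243 0.2573 0.1619] top [0.5243 0.2453 0.175 ] bottom [0.5243 0.2506 0.1454]
hs sides top edge [0.5243 0.2234 0.1819] [0.5243 0.2746 0.183 ]
tip [array([0.576 , 0.2457, 0.1736]), array([0.576 , 0.2462, 0.171 ])] arm at pad [0.611  0.2443 0.164 ] [0.611  0.2446 0.1623]
```

{"fn": "jog_arm", "kwargs": {
  "motion": [
    {"offset":[-6,0,1],"roll":0,"hand":40},
    {"offset":[-14,0,1],"roll":0,"hand":40},
    {"offset":[-24,0,1],"roll":0,"hand":40},
    {"offset":[-33,0,1],"roll":0,"hand":40},
    {"offset":[-38,0,1],"roll":0,"hand":40},
    {"offset":[-40,0,1],"roll":0,"hand":40},
    {"offset":[-40,0,1],"roll":0,"hand":40},
    {"offset":[-40,0,1],"roll":0,"hand":40},
    {"offset":[-40,0,1],"roll":0,"hand":40}
  ]
}}

```text
clock: 7.55
tool_pos: [0.5547, 0.2465, 0.1524]
orientation: [-180.0, -0.0, 177.7]
force: [0.3, -0.2, -1.0]
opening: 0.0519
```

{"fn": "jog_arm", "kwargs": {
  "motion": [
    {"offset":[-2,0,0],"roll":0,"hand":40},
    {"offset":[-4,0,0],"roll":0,"hand":40},
    {"offset":[-6,0,0],"roll":0,"hand":40},
    {"offset":[-8,0,0],"roll":0,"hand":40},
    {"offset":[-10,0,0],"roll":0,"hand":40},
    {"offset":[-12,0,0],"roll":0,"hand":40},
    {"offset":[-12,0,0],"roll":0,"hand":40},
    {"offset":[-12,0,0],"roll":0,"hand":40},
    {"offset":[-12,0,0],"roll":0,"hand":40}
  ]
}}

```text
clock: 8.3
tool_pos: [0.5669, 0.2461, 0.1525]
orientation: [-180.0, -0.0, 177.7]
force: [0.1, 0.1, -0.8]
opening: 0.052
```

{"fn": "jog_arm", "kwargs": {
  "motion": [
    {"offset":[-1.5,0,0],"roll":0,"hand":40},
    {"offset":[-3,0,0],"roll":0,"hand":40},
    {"offset":[-4.5,0,0],"roll":0,"hand":40},
    {"offset":[-6,0,0],"roll":0,"hand":40},
    {"offset":[-8,0,0],"roll":0,"hand":40},
    {"offset":[-10,0,0],"roll":0,"hand":40},
    {"offset":[-10,0,0],"roll":0,"hand":40},
    {"offset":[-10,0,0],"roll":0,"hand":40},
    {"offset":[-10,0,0],"roll":0,"hand":40}
  ]
}}

```text
clock: 9.05
tool_pos: [0.5769, 0.2457, 0.1525]
orientation: [-180.0, -0.0, 177.7]
force: [1.1, -0.0, -1.9]
opening: 0.0518
```

{"fn": "jog_arm", "kwargs": {
  "motion": [
    {"offset":[-1,0,0],"roll":0,"hand":40},
    {"offset":[-2,0,0],"roll":0,"hand":40},
    {"offset":[-3,0,0],"roll":0,"hand":40},
    {"offset":[-3,0,0],"roll":0,"hand":40},
    {"offset":[-3,0,0],"roll":0,"hand":40},
    {"offset":[-3,0,0],"roll":0,"hand":40}
  ]
}}

```text
clock: 9.55
tool_pos: [0.58, 0.2457, 0.1525]
orientation: [180.0, 0.0, 177.8]
force: [0.2, 0.2, -2.3]
opening: 0.0519
```

{"fn": "jog_arm", "kwargs": {
  "motion": [
    {"offset":[-1,0,0],"roll":0,"hand":40},
    {"offset":[-2,0,0],"roll":0,"hand":40},
    {"offset":[-2,0,0],"roll":0,"hand":40},
    {"offset":[-2,0,0],"roll":0,"hand":40},
    {"offset":[-2,0,0],"roll":0,"hand":40}
  ]
}}

```text
clock: 9.97
tool_pos: [0.582, 0.2456, 0.1526]
orientation: [180.0, 0.0, 177.8]
force: [0.5, 0.8, -1.9]
opening: 0.0524
```

{"fn": "jog_arm", "kwargs": {
  "motion": [
    {"offset":[-1,0,0],"roll":0,"hand":40},
    {"offset":[-1.5,0,0],"roll":0,"hand":40},
    {"offset":[-1.5,0,0],"roll":0,"hand":40},
    {"offset":[-1.5,0,0],"roll":0,"hand":40},
    {"offset":[-1.5,0,0],"roll":0,"hand":40}
  ]
}}

```text
clock: 10.38
tool_pos: [0.5832, 0.2455, 0.1525]
orientation: [-180.0, -0.0, 177.8]
force: [-3.4, 0.3, 0.1]
opening: 0.052
```

{"fn": "jog_arm", "kwargs": {
  "motion": [
    {"offset":[-0.5,0,0],"roll":0,"hand":40},
    {"offset":[-1,0,0],"roll":0,"hand":40},
    {"offset":[-1,0,0],"roll":0,"hand":40},
    {"offset":[-1,0,0],"roll":0,"hand":40},
    {"offset":[-1,0,0],"roll":0,"hand":40}
  ]
}}

```text
clock: 10.8
tool_pos: [0.5839, 0.2455, 0.1525]
orientation: [-180.0, -0.1, 177.8]
force: [-5.4, 0.8, 0.7]
opening: 0.0517
```

Run:
```python
from h import *
F=[]
for i in range(3): cams.snapshot('top'); o=ctrl.get_obs(); F.append(np.r_[o['force'],o['tool_pos']*1000,o['moment']])
print(np.round(F,2))
```

```text
[[-5.3300e+00  1.8300e+00  1.2500e+00  5.8393e+02  2.4545e+02  1.5248e+02
   2.6000e-01  1.8300e+00 -4.0000e-02]
 [-5.1000e+00  7.3000e-01  5.5000e-01  5.8392e+02  2.4547e+02  1.5249e+02
   2.2000e-01  1.8000e+00 -5.0000e-02]
 [-5.1200e+00  1.6000e-01  7.9000e-01  5.8392e+02  2.4546e+02  1.5247e+02
   2.5000e-01  1.8000e+00 -2.0000e-02]]
```

{"fn": "jog_arm", "kwargs": {
  "motion": [
    {"offset":[-0.5,0,0],"roll":0,"hand":40},
    {"offset":[-1.2,0,0],"roll":0,"hand":40},
    {"offset":[-1.2,0,0],"roll":0,"hand":40},
    {"offset":[-1.2,0,0],"roll":0,"hand":40},
    {"offset":[-1.2,0,0],"roll":0,"hand":40}
  ]
}}

```text
clock: 11.37
tool_pos: [0.5846, 0.2454, 0.1525]
orientation: [-180.0, -0.1, 177.7]
force: [-7.7, 0.4, 2.7]
opening: 0.0519
```

{"fn": "jog_arm", "kwargs": {
  "motion": [
    {"offset":[-0.4,0,0],"roll":0,"hand":40},
    {"offset":[-0.8,0,0],"roll":0,"hand":40},
    {"offset":[-0.8,0,0],"roll":0,"hand":40},
    {"offset":[-0.8,0,0],"roll":0,"hand":40},
    {"offset":[-0.8,0,0],"roll":0,"hand":40}
  ]
}}

```text
clock: 11.78
tool_pos: [0.585, 0.2454, 0.1525]
orientation: [-180.0, -0.1, 177.8]
force: [-9.1, 2.2, 3.4]
opening: 0.0519
```

{"fn": "jog_arm", "kwargs": {
  "motion": [
    {"offset":[-0.5,0,0],"roll":0,"hand":40},
    {"offset":[-1.1,0,0],"roll":0,"hand":40},
    {"offset":[-1.1,0,0],"roll":0,"hand":40},
    {"offset":[-1.1,0,0],"roll":0,"hand":40},
    {"offset":[-1.1,0,0],"roll":0,"hand":40}
  ]
}}

```text
clock: 12.2
tool_pos: [0.5856, 0.2453, 0.1525]
orientation: [-180.0, -0.2, 177.7]
force: [-11.4, 1.8, 4.7]
opening: 0.0518
```

Run:
```python
from h import *
a=snap('scene','s4')['img'];b=snap('top','t4')['img'];o=ctrl.get_obs();print(o['tool_pos'],o['force'],o['moment'])
f=lambda i,x,y:cv2.resize(i[y:y+75,x:x+50,::-1],(400,600),interpolation=cv2.INTER_CUBIC)
cv2.imwrite('pics/c6.png',np.hstack([f(a,440,210),f(b,160,170)]))
```

```text
[0.58563196 0.24535867 0.15247145] [-11.7909332    1.41515339   5.0522282 ] [ 0.69515248  4.09063674 -0.09959414]
```

View pics/c6.png

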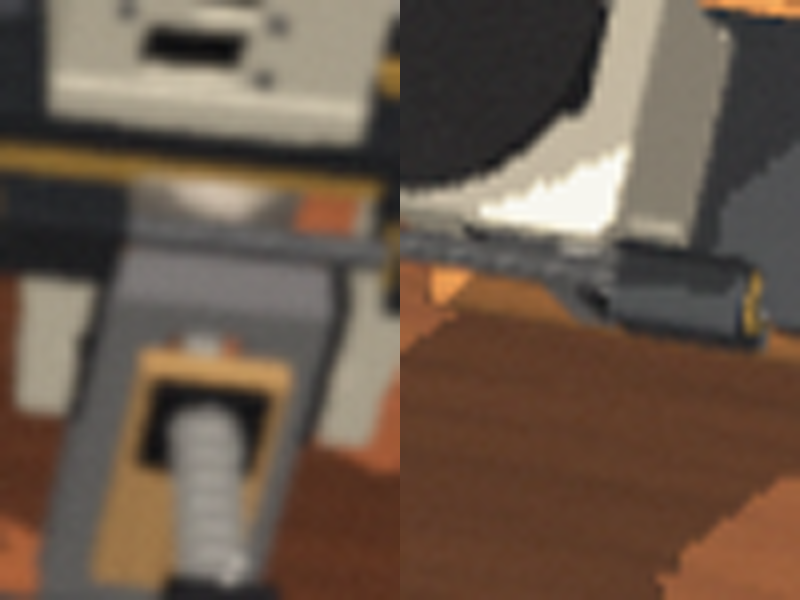

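The tip sits centred in the eye and the press is about 11.6 N. The force slope is 3.4 N/mm with zero at x=0.5822, so the pad is back about 3.4 mm and the tip clears by about 1.4 mm. Lowering.

{"fn": "jog_arm", "kwargs": {
  "motion": [
    {"offset":[0,0,0.7],"roll":0,"hand":40},
    {"offset":[0,0,1.4],"roll":0,"hand":40},
    {"offset":[0,0,2.2],"roll":0,"hand":40},
    {"offset":[0,0,3],"roll":0,"hand":40},
    {"offset":[0,0,3],"roll":0,"hand":40},
    {"offset":[0,0,3],"roll":0,"hand":40}
  ]
}}

```text
clock: 12.8
tool_pos: [0.5856, 0.2449, 0.1491]
orientation: [-179.9, -0.2, 177.7]
force: [-11.3, 1.6, 2.6]
opening: 0.0519
```

{"fn": "jog_arm", "kwargs": {
  "motion": [
    {"offset":[0,0,0.7],"roll":0,"hand":40},
    {"offset":[0,0,1.4],"roll":0,"hand":40},
    {"offset":[0,0,2.2],"roll":0,"hand":40},
    {"offset":[0,0,3],"roll":0,"hand":40},
    {"offset":[0,0,3],"roll":0,"hand":40},
    {"offset":[0,0,3],"roll":0,"hand":40}
  ]
}}

```text
clock: 13.3
tool_pos: [0.5856, 0.2448, 0.1462]
orientation: [-179.9, -0.2, 177.7]
force: [-10.5, -0.7, 3.6]
opening: 0.0518
```

{"fn": "jog_arm", "kwargs": {
  "motion": [
    {"offset":[0,0,0.7],"roll":0,"hand":40},
    {"offset":[0,0,1.5],"roll":0,"hand":40},
    {"offset":[0,0,2.3],"roll":0,"hand":40},
    {"offset":[0,0,3.2],"roll":0,"hand":40},
    {"offset":[0,0,4],"roll":0,"hand":40},
    {"offset":[0,0,4],"roll":0,"hand":40},
    {"offset":[0,0,4],"roll":0,"hand":40}
  ]
}}

```text
clock: 13.88
tool_pos: [0.5855, 0.2447, 0.1422]
orientation: [-179.9, -0.2, 177.7]
force: [-12.0, 0.6, 3.0]
opening: 0.0522
```

{"fn": "jog_arm", "kwargs": {
  "motion": [
    {"offset":[0,0,0.7],"roll":0,"hand":40},
    {"offset":[0,0,1.4],"roll":0,"hand":40},
    {"offset":[0,0,2.2],"roll":0,"hand":40},
    {"offset":[0,0,3],"roll":0,"hand":40},
    {"offset":[0,0,3],"roll":0,"hand":40},
    {"offset":[0,0,3],"roll":0,"hand":40}
  ]
}}

```text
clock: 14.38
tool_pos: [0.5855, 0.2447, 0.1392]
orientation: [-179.9, -0.2, 177.7]
force: [-12.2, -0.0, 4.6]
opening: 0.052
```

{"fn": "jog_arm", "kwargs": {
  "motion": [
    {"offset":[0,0,0.6],"roll":0,"hand":40},
    {"offset":[0,0,1.2],"roll":0,"hand":40},
    {"offset":[0,0,1.2],"roll":0,"hand":40},
    {"offset":[0,0,1.2],"roll":0,"hand":40}
  ]
}}

```text
clock: 14.72
tool_pos: [0.5856, 0.2447, 0.1386]
orientation: [-179.9, -0.2, 177.7]
force: [-12.6, -0.1, 6.5]
opening: 0.0523
```

{"fn": "jog_arm", "kwargs": {
  "motion": [
    {"offset":[0,0,0.4],"roll":0,"hand":40},
    {"offset":[0,0,0.7],"roll":0,"hand":40},
    {"offset":[0,0,0.7],"roll":0,"hand":40},
    {"offset":[0,0,0.7],"roll":0,"hand":40}
  ]
}}

```text
clock: 15.05
tool_pos: [0.5856, 0.2447, 0.1385]
orientation: [-179.9, -0.2, 177.8]
force: [-14.1, -1.0, 11.6]
opening: 0.0516
```

{"fn": "jog_arm", "kwargs": {
  "motion": [
    {"offset":[0.7,0,-0.5],"roll":0,"hand":40},
    {"offset":[1.4,0,-0.8],"roll":0,"hand":40},
    {"offset":[1.8,0,-0.8],"roll":0,"hand":40},
    {"offset":[1.8,0,-0.8],"roll":0,"hand":40},
    {"offset":[1.8,0,-0.8],"roll":0,"hand":40}
  ]
}}

```text
clock: 15.47
tool_pos: [0.5848, 0.2448, 0.1385]
orientation: [-179.9, -0.1, 177.7]
force: [-6.6, -0.7, 3.3]
opening: 0.052
```

{"fn": "jog_arm", "kwargs": {
  "motion": [
    {"offset":[0,0,0],"roll":0,"hand":53},
    {"offset":[0,0,0],"roll":0,"hand":56},
    {"offset":[0,0,0],"roll":0,"hand":60},
    {"offset":[0,0,0],"roll":0,"hand":65},
    {"offset":[0,0,0],"roll":0,"hand":70},
    {"offset":[0,0,0],"roll":0,"hand":75},
    {"offset":[0,0,0],"roll":0,"hand":75},
    {"offset":[0,0,0],"roll":0,"hand":75},
    {"offset":[0,0,0],"roll":0,"hand":75}
  ]
}}

```text
clock: 16.22
tool_pos: [0.5858, 0.2455, 0.1384]
orientation: [180.0, 0.0, 177.8]
force: [-0.5, 0.9, 0.2]
opening: 0.0747
```

Run:
```python
from h import *
a=snap('scene','s5')['img'];o=ctrl.get_obs();print(o['tool_pos'],o['force'],o['moment'])
cv2.imwrite('pics/c7.png',cv2.resize(a[200:300,430:510,::-1],(480,600),interpolation=cv2.INTER_CUBIC))
```

```text
[0.58577666 0.24546373 0.13845886] [-0.14817599 -0.22931322 -0.22392949] [-0.04566721 -0.02215372 -0.03670318]
```

View pics/c7.png

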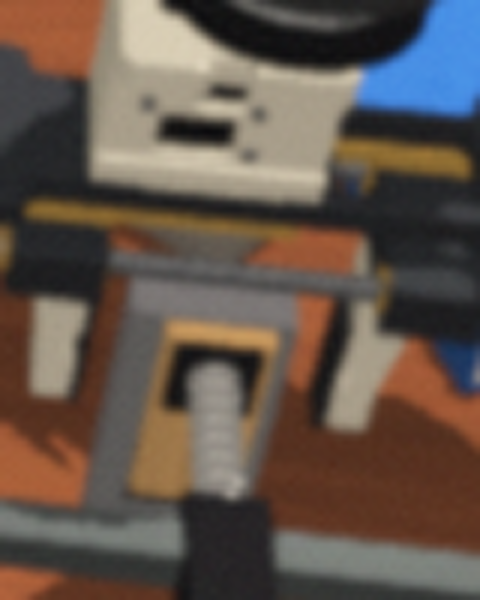

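The fingers are clear on both sides, the forces are zero, and the handset hangs in front of the tag. Retreating straight up, then back.

{"fn": "jog_arm", "kwargs": {
  "motion": [
    {"offset":[0,0,-5],"roll":0,"hand":75},
    {"offset":[0,0,-15],"roll":0,"hand":75},
    {"offset":[0,0,-30],"roll":0,"hand":75},
    {"offset":[0,0,-50],"roll":0,"hand":75},
    {"offset":[0,0,-75],"roll":0,"hand":75},
    {"offset":[0,0,-100],"roll":0,"hand":75},
    {"offset":[20,0,-115],"roll":0,"hand":75},
    {"offset":[50,-20,-120],"roll":0,"hand":75},
    {"offset":[80,0,-120],"roll":0,"hand":75},
    {"offset":[90,40,-120],"roll":0,"hand":75},
    {"offset":[90,80,-120],"roll":0,"hand":75},
    {"offset":[90,120,-120],"roll":0,"hand":75},
    {"offset":[90,150,-120],"roll":0,"hand":75},
    {"offset":[90,150,-120],"roll":0,"hand":75}
  ]
}}

```text
clock: 17.43
tool_pos: [0.5015, 0.4038, 0.2586]
orientation: [179.9, 0.0, 177.9]
force: [-0.3, -0.2, 0.2]
opening: 0.075
```

Run:
```python
from h import *
a=snap('scene','s6')['img'];b=snap('top','t6')['img']
f=lambda i,x,y:cv2.resize(i[y:y+75,x:x+50,::-1],(400,600),interpolation=cv2.INTER_CUBIC)
cv2.imwrite('pics/c8.png',np.hstack([f(a,440,220),f(b,155,150)]))
```

```text
(no output)
```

View pics/c8.png

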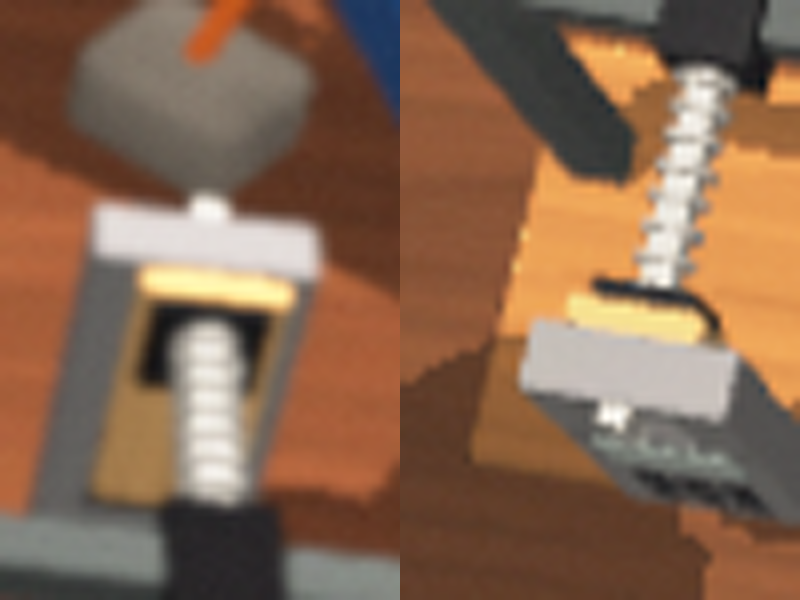

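The handset's top face sits directly behind the tip, at scene (466,250) and top (186,195). The tag is level behind it against the pad, and both are upright. Handing in.

Run:
```python
from h import *
print('hs top', tri('s6',(465.7,250),'t6',(183.6,196.2)))
print(order.close_job())
```

```text
hs top (array([0.58504547, 0.24480289, 0.1672685 ]), np.float64(0.0008430877349378639))
the job is handed in; nothing more can be done
None
```

I moved the handset from the dock to the tag's hook (the left one) and handed the job in at about 17.6 s of the 61 s allowed. No verdict is reported.

- **Which handset:** the one in the dock; it closed the fingers to 51.8 mm, which fits the 52 mm width. The two free-standing ones are larger.
- **Pressing the tag:** I pressed it with about 11.6 N while the eye was still about 161 mm high.
- **Lowering:** I let the handset down about 14 mm behind the tip until it stopped, then eased back to about 6.6 N and released it. The highest sideways reading was 14.1 N as it seated. That is below the 17 N limit, but the wrist also read 11.6 N upward then. Most of that was probably the arm of the hook, not the tag. The reading cannot separate the two, and readings exist only at the end of each move.
- **Final checks:** after release the fingers read zero force. The last picture shows the handset seated behind the tip, with the tag upright between it and the pad. From two views, the handset's top is at 167 mm, against 170 mm expected. The tag's top edge measured low by 1 mm and the tip by 3 mm, so this looks like the cameras' calibration. The arm's reading puts the eye at about 147 mm.
- **Not checked:** I did not compare the other objects' positions before and after. The only contact felt was with the handset, the tag and its hook.

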